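Load the lab's spring scale to its mark

TASK

Load the spring scale to its mark: thread the steel ring weights, one at a time, over the spindle of its pan, letting go of each so that the pan settles before you add another, until the pointer on the pan rests between the two lugs on the post. The spindle is not quite where you expect it, so feel for it gently and never drive the pan down onto its bottom stop. Leave the weights that are not needed lying flat on the bench and do not shift the other things.

Things in the scene. Friction and masses are not known exactly. Their poses are not given: they have to be found in the camera images.
- scale_centre (a point): Spring scale, fixed: nominal axis of its pan, 125 mm above the bench (the pan top's height at pan reading 0). x, y run along the white housing's 140 and 190 mm sides (53 mm tall, centred below). The real pan and spindle stand up to 7 mm off this axis in x and in y, rigidly; how much differs each time and is not measured: feel for it.
- scale_mark (a point): The mark: mid-point between two dark steel lugs (34 mm wide, one above the other) on the scale's upright post, 82 mm above the bench, 76 mm along the scale's +y from its axis. The post (12 x 10 mm) rises to 138 mm above the bench. The pan's thin pointer moves down beside it.
- pan (a joint): Steel pan (84 mm wide): m down from 125 mm above the bench. A flat-topped upright spindle, 11 mm thick, 61 mm tall, stands at its centre. Spring 0.306 N/mm: a weight sinks it about 8 mm. Empty it reads 0.016 to 0.0245. The pointer is between the lugs at 0.0345 to 0.0455 (two or three weights; if both would fit, either is right). Over 0.058 it is on its bottom stop.
- weight0_mid (a point): Steel ring weight, 52 mm outside diameter, 16 mm thick, with a 14.4 mm hole through it, 250 g (within 8 percent), lying flat on the bench; all four are alike. The point is its centre, half-way up (8 mm above the bench); z is the axis of the hole.
- weight1_mid (a point): Steel ring weight, 52 mm outside diameter, 16 mm thick, with a 14.4 mm hole through it, 250 g (within 8 percent), lying flat on the bench; all four are alike. The point is its centre, half-way up (8 mm above the bench); z is the axis of the hole.
- weight2_mid (a point): Steel ring weight, 52 mm outside diameter, 16 mm thick, with a 14.4 mm hole through it, 250 g (within 8 percent), lying flat on the bench; all four are alike. The point is its centre, half-way up (8 mm above the bench); z is the axis of the hole.
- weight3_mid (a point): Steel ring weight, 52 mm outside diameter, 16 mm thick, with a 14.4 mm hole through it, 250 g (within 8 percent), lying flat on the bench; all four are alike. The point is its centre, half-way up (8 mm above the bench); z is the axis of the hole.
- stopper_mid (a point): Bystander, leave where it is: grey-black rubber stopper, tapered, 44 mm wide at the top, 34 mm tall, no hole; the point is its centre, half-way up.
- vial_mid (a point): Bystander, leave where it is: small glass vial with cap, 22 mm wide, 45 mm tall; the point is its centre, half-way up.
- dish_mid (a point): Bystander, leave where it is: closed glass dish, 60 mm wide, 15 mm tall; the point is its centre, half-way up.
- bottle0_mid (a point): Bystander, leave where it is: white reagent bottle, 62 mm wide, 135 mm tall; the point is its centre, half-way up.
- bottle1_mid (a point): Bystander, leave where it is: white reagent bottle, 62 mm wide, 135 mm tall; the point is its centre, half-way up.
- jar_mid (a point): Bystander, leave where it is: clear jar with lid, 64 mm wide, 80 mm tall; the point is its centre, half-way up.
There are look-alikes about, which are no part of the job. What is shaped like the part that bears weight1_mid but orange is not meant. Leave any pink look-alike of the part that bears weight0_mid alone.

How it is judged:
By the outcome, as a careful person would: the job done as asked, in the order asked, and still so for the second after the job is handed in, with the robot touching nothing.
It also fails if it takes over 72 s, if anything falls off the work surface, if the arm or the gripper's body presses on something with over 40 N, if the wrist force passes 120 N, or if a joint passes its speed limit or range.

ROBOT

A 6-joint arm with a two-finger parallel gripper is mounted at the origin on the work surface. World frame = base frame: x ahead of the robot, y to its left, z up, the work surface at z = 0. Lengths are in mm, angles in rad, forces in N, time in s.
With the tool pointing down it reaches from about 350 to 875 mm from the base axis. Payload 15.5 kg.
Tool frame: the origin (TCP) lies at the very end of the fingers, on their centre line; the grasp point (between the pads) lies 19 mm behind it; y points along the fingers, x is the direction in which the jaws open and shut, and the axes are right-handed (so a half turn about y gives the same grasp; the last joint's range is limited). The gripper opens to 85 mm and grips with 20 to 120 N. Pads are 22 mm wide; open, the fingers measure 114 mm over their backs; the gripper's body (76 mm by 85 mm) begins 54 mm behind the grasp point. The pads swing forward as they close: fully open they stand 13 mm farther back than shut.
Start: joints at [-1.359, 0.494, 1.345, -0, 1.302, -0.096], TCP at [189.353, -595.627, 231.277] pointing down, gripper open.
Joint ranges: [-2.91, 2.91], [-0.82, 2.16], [0.22, 2.67], [-1.22, 4.37], [0.12, 2.79], [-3.08, 3.08]. Speed limits (rad/s): [1.89, 1.89, 2.57, 3.01, 3.01, 3.01].

INTERFACE

Orientations are given as a 3x3 rotation matrix whose columns are the frame's x, y, z axes.
In Python, from station import r gives the robot as it stands.
- The arm moves only by the tool carry_out, never from a script. Its argument "plan" is a list of rows, each a list of 2 entries, a list of its own where there are three numbers: the shift along the tool's x, y, z in cm, then the turn, a rotation vector about the tool's x, y, z in degrees. In form: [[[tx, ty, tz], [rx, ry, rz]], ...]. A call has 1 to 8 rows; each row shifts and turns the commanded pose from where the row before left it, along the tool's axes as they then stand; what a row does not reach is not made up. A row lasts 1/10 s, in which the tool goes at most 50 mm and 8.59 degrees, less where a joint would pass 70% of its speed; a pose out of reach is approached as far as the arm can. A call with a gripper value outside its range is refused whole. "hand" is the finger opening in cm, from 0 to 8.54, set as the call begins (left out, the last holds). The fingers move at their own pace and stop on an object; "force" is the grip in N (left out, the last holds). Time passes only in rows, so rows that do not move let the fingers close. It gives the time, the measured TCP pose, the force and the opening at its end, in the units of the state.
- r.state(): the state, without advancing time (a new reading comes with each control period).
- r.capture(name): name is "scene" or "top" or "wrist"; returns a dict with "color" (400x640x3 uint8, red, green, blue), "z_map" (400x640 float32, mm along the optical axis (not along the pixel's ray), 0 where there is no reading), "camera_matrix" (3x3 intrinsics, pixels), "position" and "rotation" of the camera in the world; the wrist camera has in their place "hand_eye" (4x4, takes a point from camera to tool coordinates, whose origin is the TCP and whose axes are the tool frame's). Camera axes: x right, y up, looking along -z (the intrinsics and any distortion apply to the point x, -y, -z); pixel columns grow to the right and rows downward; lengths in mm; the calibration is good to about 2 mm. A picture is of the moment at which its call begins: read the wrist's pose just before it.
- r.job_done(): hands the job in, once; it reports no verdict.
Trained networks look in a picture, given as the dict that the camera call returned (one of the last four; its "shot" number tells which), for a name from the list of things; names that differ only in an ending like _2 or _b are one class to them, and where a whole thing is asked for, a point or a joint stands for the part that bears it (a point fixed in the world has none). Each returns a list of dicts, best first, with "p" (0 to 1); they miss things now and then, are a little off and sometimes report something else, mostly with a low value. They report only what shows in the picture. A call takes as long as a camera call. They do not tell look-alikes from the thing itself.
- r.search_frame(picture, thing): "centre" ([column, row] in pixels, amid what is visible of it).
The state is a dict: "time": time; "q": joint angles; "joint_vel": joint speeds; "effort": joint torques, N m; "tcp_pos": TCP position; "tcp_rot": TCP orientation; "wrist_force": force on the tool from outside, world axes, zero at the start; "torque": the same for the moment, N m; "grip_width": finger opening in mm.
Only numpy, scipy, OpenCV 4.12 (cv2) and the standard library are available. Lean on these libraries where they do the work, as an engineer would, in place of code of your own. Each camera call takes 0.05 s, during which the arm holds its last target. There are 200 camera calls.

## Working session

There is one attempt and no reset: what is moved stays moved. The work goes in short steps, Python scripts to look and compute and a tool call to move; the robot and the scene stay as the last step left them, time stands still between calls to the robot, and variables do not carry over. Pictures are saved under pics/ and viewed, about 8 in all and at most 12, crops included, and the job is handed in when it is done.

Besides the shell and the picture viewer there is one more tool, called after ">>>" as name([rows], argument=value, ...), one row to a line, values as JSON. carry_out: Moves the arm, as the interface text tells. Its arguments: {"type":"object","properties":{"plan":{"type":"array","items":{"type":"array"}},"hand":{"type":"number"},"force":{"type":"number"}},"required":["plan"]}

```bash
ls; mkdir -p pics; cat > h.py <<'E'
import numpy as np, cv2
from station import r
def world(p,u,v,st=None):
    z=p["z_map"]; u0,v0=int(round(u)),int(round(v))
    w=z[max(v0-1,0):v0+2,max(u0-1,0):u0+2]; w=w[w>0]
    if len(w)==0: return None
    d=float(np.median(w)); return at(p,u,v,d,st)
def at(p,u,v,d,st=None):
    K=p["camera_matrix"]; c=np.array([(u-K[0,2])/K[0,0]*d,-(v-K[1,2])/K[1,1]*d,-d])
    if "hand_eye" in p:
        H=np.array(p["hand_eye"]); t=H[:3,:3]@c+H[:3,3]
        return np.array(st["tcp_rot"])@t+np.array(st["tcp_pos"])
    return np.array(p["rotation"])@c+np.array(p["position"])
def cloud(p,st=None):
    K=p["camera_matrix"]; z=p["z_map"]; vv,uu=np.mgrid[:z.shape[0],:z.shape[1]]
    c=np.stack([(uu-K[0,2])/K[0,0]*z,-(vv-K[1,2])/K[1,1]*z,-z],-1)
    if "hand_eye" in p:
        H=np.array(p["hand_eye"]); c=c@H[:3,:3].T+H[:3,3]
        P=c@np.array(st["tcp_rot"]).T+np.array(st["tcp_pos"])
    else: P=c@np.array(p["rotation"]).T+np.array(p["position"])
    P[z<=0]=np.nan; return P
def save(p,n,crop=None,s=1):
    im=p["color"][:,:,::-1]
    if crop: a,b,c,d=crop; im=im[b:d,a:c]
    cv2.imwrite("pics/"+n,cv2.resize(im,None,fx=s,fy=s,interpolation=cv2.INTER_CUBIC))
E
python3 - <<'E'
from h import *
np.set_printoptions(precision=1,suppress=True)
s=r.state(); print(s)
for n in("top","scene"):
    p=r.capture(n); save(p,n+"1.png",s=1.25); print(n,p.keys(),p["position"],p["camera_matrix"])
    for t in["scale_centre","scale_mark","pan","weight0_mid","stopper_mid","vial_mid","dish_mid","bottle0_mid","jar_mid"]:
        for d in r.search_frame(p,t):
            if d["p"]>.15: print(t,d["p"],np.array(d["centre"]),world(p,*d["centre"]))
E
```

```text
pics
{'time': 0.0, 'q': array([-1.4,  0.5,  1.3, -0. ,  1.3, -0.1]), 'joint_vel': array([-0., -0., -0.,  0., -0., -0.]), 'effort': array([  0. , -88.2, -38.4,  -0. ,   0. ,  -0. ]), 'tcp_pos': array([ 189.3, -595.3,  230.7]), 'tcp_rot': array([[ 0.3, -0. ,  1. ],
       [-1. ,  0. ,  0.3],
       [-0. , -1. ,  0. ]]), 'wrist_force': array([0. , 0.8, 0.1]), 'torque': array([ 0., -0., -0.]), 'grip_width': 85.49125475630761}
top dict_keys(['color', 'z_map', 'camera_matrix', 'position', 'rotation', 'shot']) [ 473.3   14.5 1214.8] [[395.4   0.  320.4]
 [  0.  395.4 195.3]
 [  0.    0.    1. ]]
scale_centre 0.95 [265.6 201.9] [548.4 181.6  54.5]
scale_centre 0.53 [316.8 122. ] [766.9  27.7 125.4]
scale_mark 0.9 [267.  201.8] [548.7 177.5  53.9]
pan 0.63 [250.8 196.8] [559.6 215.  110.9]
pan 0.27 [318.1 123.8] [766.8  24.3 105.8]
weight0_mid 0.79 [443.7 187. ] [ 591.8 -359.3    1.4]
weight0_mid 0.75 [440.5 212. ] [ 514.5 -343.1   14. ]
stopper_mid 0.75 [404.4 182.7] [ 602.9 -232.1   33.9]
vial_mid 0.54 [376.3 206.2] [ 532.7 -144.9   44.6]
dish_mid 0.88 [366.6 149.4] [ 709.3 -123.1   13.9]
jar_mid 0.85 [413.3 141.7] [ 717.4 -251.6   80. ]
scene dict_keys(['color', 'z_map', 'camera_matrix', 'position', 'rotation', 'shot']) [1006.3 -479.2  886.5] [[428.8   0.  318.4]
 [  0.  428.8 201.1]
 [  0.    0.    1. ]]
scale_centre 0.96 [355.8 174.6] [581.6 180.8  52.4]
pan 0.79 [359.7 149.6] [562.7 214.  107.9]
pan 0.44 [285.7 249.7] [589.5 -97.7  17. ]
weight0_mid 0.93 [179.1 304.4] [ 505.  -351.2    0.6]
weight0_mid 0.86 [201.3 325.8] [ 586.8 -352.3   13.4]
weight0_mid 0.16 [313.  295.1] [ 716.6 -142.5   14.3]
stopper_mid 0.21 [183.  304.5] [ 519.4 -347.7   14.4]
vial_mid 0.5 [250.9 247.3] [ 536.  -157.6   41.3]
dish_mid 0.9 [312.6 293.2] [ 712.5 -139.1   13.1]
bottle0_mid 0.97 [354.5 108.3] [428.9 366.6  81.3]
jar_mid 0.62 [277.2 330.9] [ 736.7 -271.    79.1]
```

View pics/top1.png

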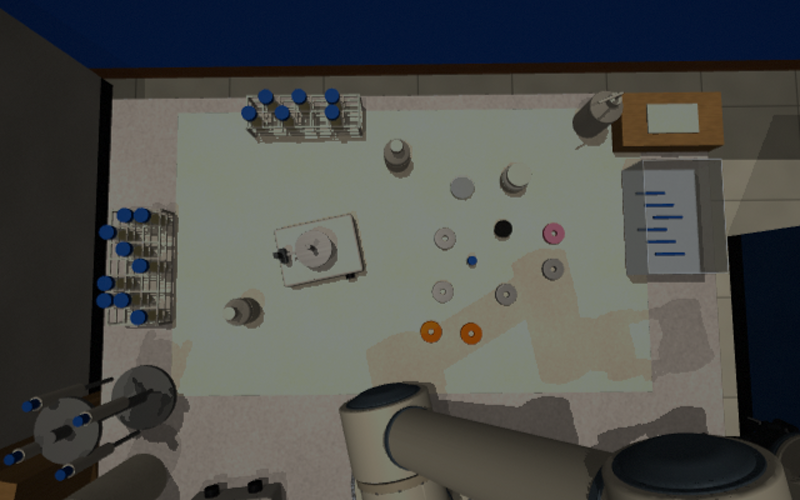

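View pics/scene1.png

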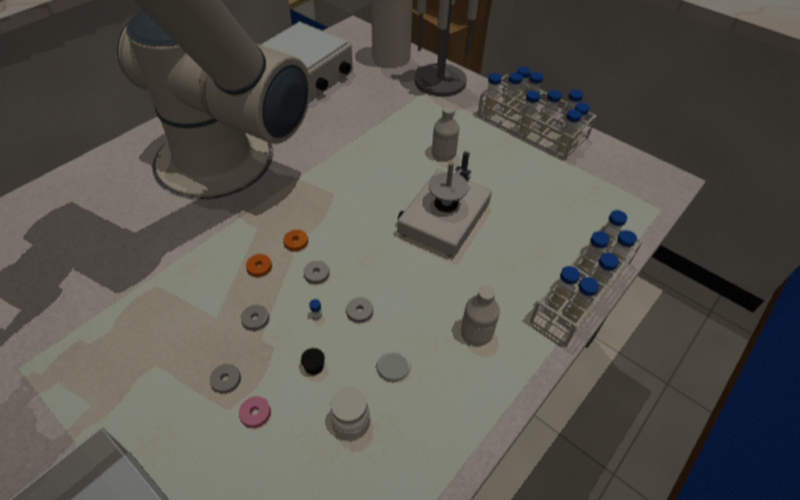

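Top view (×1.25): steel rings are at (445,238), (442,292), (505,294) and (552,269). The look-alikes are orange at (431,331) and (471,333), and pink at (553,233). The stopper is black at (503,229) and the vial is at (471,260). The scale is at (318,248) with its post at (281,255). In the scene view the same four steel rings show as grey at (360,309), (316,271), (255,317) and (225,378).

```bash
cat >> h.py <<'E'
def ring(P,col,c,rad=45,lo=9,hi=22,it=4):
    c=np.array(c,float)
    m=np.isfinite(P[...,2])&(P[...,2]>lo)&(P[...,2]<hi)&(np.hypot(P[...,0]-c[0],P[...,1]-c[1])<rad)
    q=P[m]; (x,y),R=cv2.minEnclosingCircle(q[:,:2].astype(np.float32))
    return np.array([x,y]),R,len(q),np.median(q[:,2]),col[m].mean(0)
E
python3 - <<'E'
from h import *
np.set_printoptions(precision=2,suppress=True)
s=r.state(); print(s["tcp_rot"])
for n in("top","scene"):
    p=r.capture(n);P=cloud(p);C=p["color"]
    if n=="top":
        c0=[world(p,*np.array(t)/1.25) for t in[(445,231),(442,285),(505,287),(552,262)]]
    for c in c0: print(n,ring(P,C,c[:2],34))
    # housing
    m=np.isfinite(P[...,2])&(abs(P[...,2]-53)<6)&(np.hypot(P[...,0]-560,P[...,1]-185)<150)
    q=P[m][:,:2]; print("housing",cv2.minAreaRect(q.astype(np.float32)),np.median(P[m][:,2]))
    m=np.isfinite(P[...,2])&(abs(P[...,2]-105)<8)&(np.hypot(P[...,0]-560,P[...,1]-185)<70)
    q=P[m]; print("pan",cv2.minEnclosingCircle(q[:,:2].astype(np.float32)),np.median(q[:,2]),len(q), np.median(q[:,:2],0))
    m=np.isfinite(P[...,2])&(P[...,2]>135)&(np.hypot(P[...,0]-560,P[...,1]-185)<110)
    print("high",P[m])
E
```

```text
[[ 0.3  -0.    0.95]
 [-0.95 -0.    0.3 ]
 [-0.   -1.   -0.  ]]
top (array([585.57, -87.9 ]), 25.376821517944336, 164, np.float64(15.465701342653915), array([114.52, 110.8 , 104.07]))
top (array([462.79, -78.93]), 29.20265007019043, 184, np.float64(15.560256985549472), array([114.32, 110.67, 104.19]))
top (array([ 446.05, -232.09]), 25.611879348754883, 177, np.float64(15.651039257763614), array([94.31, 91.07, 85.54]))
top (array([ 507.96, -347.2 ]), 25.21042251586914, 181, np.float64(15.453180874181044), array([90.31, 87.06, 81.65]))
housing ((555.2369995117188, 215.50030517578125), (139.8863525390625, 189.51377868652344), 11.391134262084961) 52.549525595111845
pan ((554.6187744140625, 216.92494201660156), 41.75025939941406) 106.72998945172856 650 [553.7  214.93]
high [[559.98 217.22 168.88]
 [557.2  219.5  170.79]
 [557.44 217.5  167.42]
 [557.6  215.29 165.02]
 [557.63 212.76 164.27]
 [559.52 214.55 140.33]
 [554.6  219.64 169.98]
 [554.88 217.77 165.97]
 [554.83 215.06 166.2 ]
 [554.59 211.87 168.93]
 [555.36 211.13 158.68]
 [556.93 212.23 138.07]
 [552.12 220.09 167.64]
 [552.14 
[... 1901 characters left out ...]
59]
 [558.64 213.17 156.6 ]
 [560.69 214.61 156.89]
 [561.74 217.6  155.52]
 [554.18 211.38 151.74]
 [557.13 211.45 153.48]
 [560.35 211.09 155.66]
 [560.53 215.44 152.87]
 [562.23 217.43 152.57]
 [553.75 212.58 147.29]
 [555.4  214.68 146.88]
 [559.36 213.19 150.29]
 [561.16 215.03 150.15]
 [560.31 221.04 145.6 ]
 [554.04 212.69 143.99]
 [558.68 210.19 148.5 ]
 [561.29 210.77 149.71]
 [561.12 215.69 146.29]
 [555.51 210.99 142.62]
 [557.9  211.95 143.43]
 [559.05 214.82 142.19]
 [561.34 215.93 142.85]
 [554.44 213.18 137.04]
 [558.29 211.92 140.27]
 [559.71 214.37 139.47]
 [560.71 217.5  137.97]
 [558.04 212.87 136.02]
 [560.19 214.2  136.44]
 [562.24 215.7  136.68]
 [559.77 210.76 135.08]]
```

>>> carry_out([
  [[0, 0, 0], [0, -8.4, 0]],
  [[0, 0, 0], [0, -8.4, 0]],
  [[0, 0, 0], [0, -8.4, 0]],
  [[0, 0, 0], [0, -8.4, 0]],
  [[0, 0, 0], [0, -8.4, 0]],
  [[0, 0, 0], [0, -8.4, 0]],
  [[0, 0, 0], [0, -8.4, 0]],
  [[0, 0, 0], [0, -8.4, 0]],
])

```text
time: 1.9
tcp_pos: [189.4, -595.6, 231.3]
tcp_rot: [[0.996, 0.0, 0.084], [-0.084, 0.0, 0.996], [0.0, -1.0, 0.0]]
wrist_force: [0.1, -1.0, 0.1]
grip_width: 85.6
```

>>> carry_out([
  [[0, 0, 0], [0, -8.4, 0]],
  [[0, 0, 0], [0, -8.4, 0]],
  [[0, 0, 0], [0, 0, 0]],
], hand=6.6)

```text
time: 2.2
tcp_pos: [189.3, -595.6, 231.3]
tcp_rot: [[0.979, -0.0, -0.205], [0.205, 0.0, 0.979], [-0.0, -1.0, 0.0]]
wrist_force: [-0.0, 0.0, -0.7]
grip_width: 66.0
```

```bash
cat >> h.py <<'E'
def go(T):  # shift in tool axes (cm) from present pose to world T (mm)
    s=r.state(); d=np.array(s["tcp_rot"]).T@(np.array(T)-s["tcp_pos"]); return d/10
E
python3 - <<'E'
from h import *
np.set_printoptions(precision=3,suppress=True)
s=r.state(); print(s["tcp_pos"],s["tcp_rot"],s["q"],s["wrist_force"],s["grip_width"])
print(go((586,-88,150)))
E
```

```text
[ 189.328 -595.622  231.278] [[ 0.979 -0.    -0.205]
 [ 0.205  0.     0.979]
 [-0.    -1.     0.   ]] [-1.359  0.494  1.346 -0.     1.302 -1.565] [-0.004  0.022 -0.703] 65.9809385548991
[49.213  8.127 41.573]
```

>>> carry_out([
  [[3.5, 0.3, 3.0], [0, 0, 0]],
  [[3.5, 0.3, 3.0], [0, 0, 0]],
  [[3.5, 0.3, 3.0], [0, 0, 0]],
  [[3.5, 0.3, 3.0], [0, 0, 0]],
  [[3.5, 0.3, 3.0], [0, 0, 0]],
  [[3.5, 0.3, 3.0], [0, 0, 0]],
  [[3.5, 0.3, 3.0], [0, 0, 0]],
  [[3.5, 0.3, 3.0], [0, 0, 0]],
])

```text
time: 3.0
tcp_pos: [416.1, -302.5, 207.4]
tcp_rot: [[0.981, 0.0, -0.196], [0.196, -0.0, 0.981], [0.0, -1.0, -0.0]]
wrist_force: [0.8, 0.2, -0.2]
grip_width: 66.3
```

>>> carry_out([
  [[3.5, 0.3, 3.0], [0, 0, 0]],
  [[3.5, 0.3, 3.0], [0, 0, 0]],
  [[3.5, 0.3, 3.0], [0, 0, 0]],
  [[3.5, 0.3, 3.0], [0, 0, 0]],
  [[3.5, 0.3, 3.0], [0, 0, 0]],
  [[3.5, 0.3, 3.0], [0, 0, 0]],
  [[0, 0, 0], [0, 0, 0]],
  [[0, 0, 0], [0, 0, 0]],
])

```text
time: 3.8
tcp_pos: [584.8, -84.6, 189.0]
tcp_rot: [[0.98, -0.0, -0.2], [0.2, -0.0, 0.98], [-0.0, -1.0, 0.0]]
wrist_force: [-0.4, -0.4, -0.8]
grip_width: 66.2
```

```bash
python3 - <<'E'
from h import *
np.set_printoptions(precision=2,suppress=True)
s=r.state(); p=r.capture("wrist"); print(s["tcp_pos"],s["q"],p["hand_eye"])
P=cloud(p,s); save(p,"w1.png")
for d in r.search_frame(p,"weight0_mid"): print(d, world(p,*d["centre"],s))
m=np.isfinite(P[...,2]); print(np.nanmin(P[m],0),np.nanmax(P[m],0))
c,R,n,z,col=ring(P,p["color"],(586,-88),40); print(c,R,n,z,col); print(go((c[0],c[1],100)))
E
```

```text
[584.81 -84.57 189.01] [-0.24  0.49  1.48 -0.    1.17 -0.45] [[   1.      0.      0.     -0.15]
 [   0.      0.28   -0.96 -142.36]
 [  -0.      0.96    0.28   70.54]
 [   0.      0.      0.      1.  ]]
[ 193.68 -504.65 -347.44] [1343.91  151.13  290.74]
[583.18 -87.5 ] 25.8685245513916 1543 15.745540403565997 [104.12 101.86  93.35]
[-0.11  8.93 -0.12]
```

View pics/w1.png

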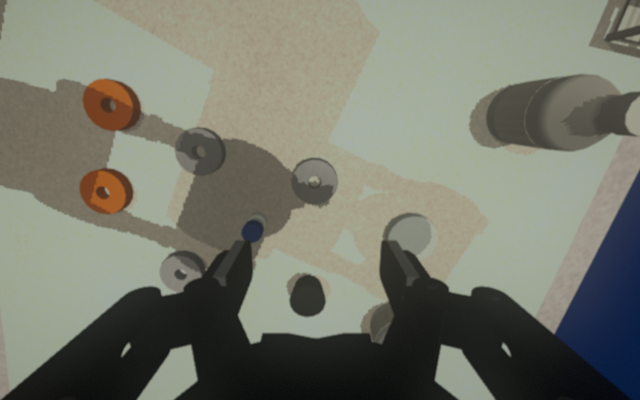

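The wrist view shows the steel ring I want at (315,181). Its neighbours are another steel ring (200,151), orange rings (110,105) and (105,190), the vial (253,230) and the dish (408,232). There is room around it. I'll descend partway and measure again.

>>> carry_out([
  [[0, 3.5, 0], [0, 0, 0]],
  [[0, 3.5, 0], [0, 0, 0]],
  [[0, 3.5, 0], [0, 0, 0]],
  [[0, 2.5, 0], [0, 0, 0]],
  [[0, 0, 0], [0, 0, 0]],
  [[0, 0, 0], [0, 0, 0]],
])

```text
time: 4.5
tcp_pos: [584.4, -86.3, 60.0]
tcp_rot: [[0.98, -0.0, -0.2], [0.2, 0.0, 0.98], [-0.0, -1.0, 0.0]]
wrist_force: [0.2, 0.1, 0.1]
grip_width: 66.2
```

```bash
python3 - <<'E'
from h import *
np.set_printoptions(precision=2,suppress=True)
for i in range(2):
    s=r.state(); p=r.capture("wrist"); print(s["tcp_pos"],s["time"])
    P=cloud(p,s)
    c,R,n,z,col=ring(P,p["color"],(584,-88),32,9,19); print(c,R,n,z); print(go((c[0],c[1],1)))
save(p,"w2.png")
p=r.capture("top"); print(ring(cloud(p),p["color"],(586,-88),40)[:4])
E
```

```text
[584.39 -86.34  59.96] 4.5
[583.26 -87.16] 25.82893943786621 3962 15.698924167880886
[-0.2   5.97 -0.05]
[585.05 -86.27  60.67] 4.55
[583.44 -87.44] 26.02049446105957 3933 15.705149196946437
[-0.22  6.   -0.08]
(array([567.71, -72.8 ]), 11.870734214782715, 12, np.float64(15.1282397743322))
```

View pics/w2.png

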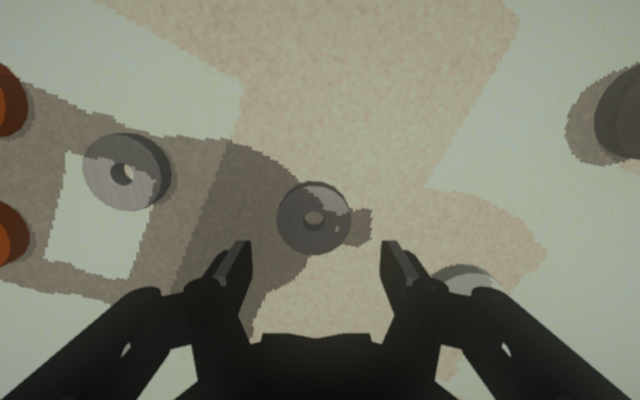

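The ring is at (314,218), centred between the fingers, with nothing beside them. I'll descend and grip it.

>>> carry_out([
  [[-0.1, 2.5, -0.1], [0, 0, 0]],
  [[0, 2.0, 0], [0, 0, 0]],
  [[0, 1.3, 0], [0, 0, 0]],
  [[0, 0, 0], [0, 0, 0]],
  [[0, 0, 0], [0, 0, 0]],
])

```text
time: 5.15
tcp_pos: [584.3, -86.7, 2.0]
tcp_rot: [[0.979, 0.001, -0.202], [0.202, -0.0, 0.979], [0.001, -1.0, -0.0]]
wrist_force: [-0.1, 0.3, -0.5]
grip_width: 66.3
```

>>> carry_out([
  [[0, 0, 0], [0, 0, 0]],
  [[0, 0, 0], [0, 0, 0]],
  [[0, 0, 0], [0, 0, 0]],
  [[0, 0, 0], [0, 0, 0]],
  [[0, 0, 0], [0, 0, 0]],
], hand=4.4, force=40)

```text
time: 5.65
tcp_pos: [584.5, -86.8, 2.7]
tcp_rot: [[0.979, 0.002, -0.202], [0.202, -0.001, 0.979], [0.002, -1.0, -0.001]]
wrist_force: [-2.0, 0.5, 10.2]
grip_width: 49.7
```

>>> carry_out([
  [[0, -1.0, 0], [0, 0, 0]],
  [[0, -2.0, 0], [0, 0, 0]],
  [[0, -4.0, 0], [0, 0, 0]],
  [[0, -4.0, 0], [0, 0, 0]],
  [[0, -4.0, 0], [0, 0, 0]],
  [[0, -4.0, 0], [0, 0, 0]],
  [[0, 0, 0], [0, 0, 0]],
  [[0, 0, 0], [0, 0, 0]],
])

```text
time: 6.45
tcp_pos: [584.0, -86.6, 192.6]
tcp_rot: [[0.979, 0.002, -0.202], [0.202, -0.001, 0.979], [0.002, -1.0, -0.001]]
wrist_force: [-0.1, 0.1, -2.3]
grip_width: 49.7
```

```bash
python3 - <<'E'
from h import *
np.set_printoptions(precision=2,suppress=True)
s=r.state(); p=r.capture("wrist"); print(s)
P=cloud(p,s); t=(P-s["tcp_pos"])@s["tcp_rot"]
m=np.isfinite(t[...,0])&(abs(t[...,0])<24)&(abs(t[...,2])<40)&(abs(t[...,1]+10)<14)
q=t[m]; print(len(q),np.median(q,0),cv2.minEnclosingCircle(q[:,[0,2]].astype(np.float32)))
save(p,"w3.png",(200,130,440,330),2.5)
print(go((556,216,s["tcp_pos"][2])))
E
```

```text
{'time': 6.45, 'q': array([-0.25,  0.48,  1.48,  0.  ,  1.17, -0.45]), 'joint_vel': array([-0.  ,  0.04,  0.04, -0.  , -0.01, -0.  ]), 'effort': array([  0.06, -90.07, -38.23,   0.  ,   0.28,   0.  ]), 'tcp_pos': array([583.97, -86.64, 192.65]), 'tcp_rot': array([[ 0.98,  0.  , -0.2 ],
       [ 0.2 , -0.  ,  0.98],
       [ 0.  , -1.  , -0.  ]]), 'wrist_force': array([-0.11,  0.14, -2.29]), 'torque': array([ 0.02,  0.07, -0.01]), 'grip_width': 49.684985934997826}
7819 [ -0.09 -12.74   3.11] ((-0.4345991015434265, -0.2531139552593231), 26.12803840637207)
[ 3.42 -0.13 30.18]
```

View pics/w3.png

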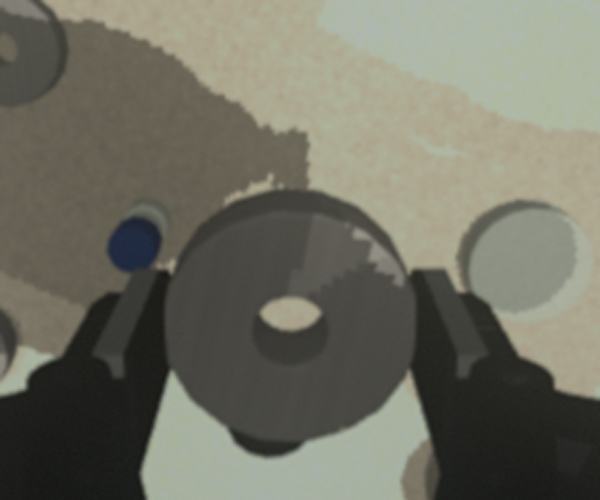

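The ring is held cleanly and flat, with its hole at about (290,330) in the crop. I'll move until the wrist camera is over the spindle, then measure ring and spindle in the same camera.

>>> carry_out([
  [[0.5, 0, 2.0], [0, 0, 0]],
  [[0.5, 0, 4.0], [0, 0, 0]],
  [[0.5, 0, 4.0], [0, 0, 0]],
  [[0.5, 0, 4.0], [0, 0, 0]],
  [[0.5, 0, 4.0], [0, 0, 0]],
  [[0.5, 0, 3.0], [0, 0, 0]],
  [[0.4, 0, 2.0], [0, 0, 0]],
  [[0, 0, 0], [0, 0, 0]],
])

```text
time: 7.3
tcp_pos: [569.5, 147.8, 189.7]
tcp_rot: [[0.979, -0.003, -0.204], [0.204, 0.0, 0.979], [-0.003, -1.0, 0.001]]
wrist_force: [1.5, -1.0, -2.8]
grip_width: 49.4
```

>>> carry_out([
  [[0, 0, 0], [0, 0, 0]],
  [[0, 0, 0], [0, 0, 0]],
])

```text
time: 7.5
tcp_pos: [570.3, 144.7, 190.5]
tcp_rot: [[0.98, -0.002, -0.201], [0.201, -0.0, 0.98], [-0.002, -1.0, -0.0]]
wrist_force: [-0.9, 0.6, -1.3]
grip_width: 49.7
```

```bash
cat >> h.py <<'E'
def rel(sp0=(0,70),zs=(155,180)):
    """ring & spindle top in tool frame (mm), from the wrist camera"""
    s=r.state(); p=r.capture("wrist"); P=cloud(p,s); t=(P-s["tcp_pos"])@s["tcp_rot"]
    ok=np.isfinite(t[...,0])
    m=ok&(abs(t[...,0])<24)&(abs(t[...,2])<30)&(abs(t[...,1]+10)<14)
    q=t[m]; print("t",s["time"],"tcp",s["tcp_pos"],"ring",cv2.minEnclosingCircle(q[:,[0,2]].astype(np.float32)),np.percentile(q[:,1],[2,50]))
    m=ok&(P[...,2]>zs[0])&(P[...,2]<zs[1])&(abs(t[...,0]-sp0[0])<25)&(abs(t[...,2]-sp0[1])<25)
    q=t[m]; h=P[m][:,2]; top=h>np.percentile(h,90)-3
    print("spindle n",len(q),top.sum(),"med",np.median(q[top],0),cv2.minEnclosingCircle(q[top][:,[0,2]].astype(np.float32)),"ztop",np.median(h[top]))
    m=ok&(abs(P[...,2]-100)<22)&(np.hypot(t[...,0]-sp0[0],t[...,2]-sp0[1])<52)
    if m.sum()>50: q=t[m]; print("pan n",len(q),cv2.minEnclosingCircle(q[:,[0,2]].astype(np.float32)),np.median(P[m][:,2]))
    return s,p
E
python3 - <<'E'
from h import *
np.set_printoptions(precision=2,suppress=True)
s,p=rel(); s,p=rel(); save(p,"w4.png")
E
```

```text
t 7.5 tcp [570.33 144.7  190.5 ] ring ((-0.23695993423461914, -0.09147453308105469), 26.09044075012207) [-14.01 -12.75]
spindle n 326 326 med [-0.6  22.8  74.02] ((-0.7037175893783569, 73.98877716064453), 5.460262298583984) ztop 167.69809055700054
pan n 10125 ((-0.6542127728462219, 77.05701446533203), 44.92515182495117) 106.83062551610205
t 7.55 tcp [570.5  144.59 190.72] ring ((-0.5277510285377502, -0.14413289725780487), 26.070852279663086) [-13.99 -12.73]
spindle n 324 324 med [-0.86 23.04 74.03] ((-0.8529365658760071, 74.14862060546875), 5.415343284606934) ztop 167.6732059210874
pan n 10108 ((-1.3268126249313354, 77.20671844482422), 44.77787399291992) 106.8162746947965
```

View pics/w4.png

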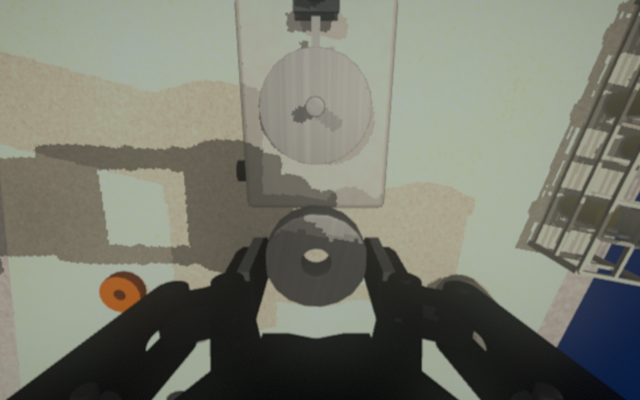

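The spindle top is at (316,105), 74.2 mm ahead of the ring centre and 0.4 mm to −x. I'll move over it and lower gently.

>>> carry_out([
  [[0, 0, 2.0], [0, 0, 0]],
  [[0, 0, 3.0], [0, 0, 0]],
  [[0, 0, 1.9], [0, 0, 0]],
  [[0, 0, 0.5], [0, 0, 0]],
  [[0, 0, 0], [0, 0, 0]],
  [[0, 0, 0], [0, 0, 0]],
  [[0, 0, 0], [0, 0, 0]],
  [[0, 0, 0], [0, 0, 0]],
])

```text
time: 8.4
tcp_pos: [556.0, 217.2, 191.3]
tcp_rot: [[0.98, -0.0, -0.201], [0.201, -0.0, 0.98], [-0.0, -1.0, -0.0]]
wrist_force: [0.0, -0.4, -3.2]
grip_width: 49.6
```

```bash
python3 - <<'E'
from h import *
np.set_printoptions(precision=2,suppress=True)
for i in range(5):
    s=r.state(); r.capture("wrist"); print(s["tcp_pos"],s["wrist_force"],go((554.8,217.1,174)))
s,p=rel((0,0))
E
```

```text
[556.   217.22 191.3 ] [ 0.02 -0.38 -3.23] [-0.12  1.73 -0.  ]
[555.97 217.36 191.27] [ 1.38 -0.67 -2.17] [-0.12  1.73 -0.02]
[555.95 217.52 191.28] [-0.03  0.04 -1.55] [-0.12  1.73 -0.03]
[555.88 217.65 191.29] [ 0.38  0.15 -2.07] [-0.12  1.73 -0.04]
[555.88 217.73 191.29] [-0.04 -0.24 -2.38] [-0.12  1.73 -0.05]
t 8.65 tcp [555.87 217.82 191.28] ring ((-0.2918414771556854, -0.1778239607810974), 26.1509952545166) [-14.01 -12.73]Traceback (most recent call last):
  File "<stdin>", line 5, in <module>
  File "h.py", line 40, in rel
    q=t[m]; h=P[m][:,2]; top=h>np.percentile(h,90)-3
                               ~~~~~~~~~~~~~^^^^^^
    return _quantile_unchecked(
        a, q, axis, out, overwrite_input, method, keepdims, weights)
    return _ureduce(a,
                    func=_quantile_ureduce_func,
    ...<5 lines>...
                    overwrite_input=overwrite_input,
                    method=method)
    r = func(a, **kwargs)
    result = _quantile(arr,
                       quantiles=q,
    ...<2 lines>...
                       out=out,
                       weights=wgt)
    slices_having_nans = np.isnan(arr[-1, ...])
                                  ~~~^^^^^^^^^
IndexError: index -1 is out of bounds for axis 0 with size 0
```

>>> carry_out([
  [[-0.03, 0.8, 0.02], [0, 0, 0]],
  [[0, 0.8, 0], [0, 0, 0]],
  [[0, 0.2, 0], [0, 0, 0]],
  [[0, 0.3, 0], [0, 0, 0]],
  [[0, 0.4, 0], [0, 0, 0]],
  [[0, 0.4, 0], [0, 0, 0]],
  [[0, 0.3, 0], [0, 0, 0]],
  [[0, 0, 0], [0, 0, 0]],
])

```text
time: 9.5
tcp_pos: [555.3, 218.1, 158.8]
tcp_rot: [[0.979, -0.001, -0.202], [0.202, -0.0, 0.979], [-0.001, -1.0, -0.0]]
wrist_force: [0.2, -0.2, -3.0]
grip_width: 49.6
```

```bash
python3 - <<'E'
from h import *
np.set_printoptions(precision=2,suppress=True)
F=[]
for i in range(5):
    s=r.state(); p=r.capture("wrist"); F.append(s["wrist_force"])
print(s["tcp_pos"],s["torque"],np.mean(F,0))
save(p,"w5.png",(200,60,440,260),2.5)
P=cloud(p,s)
t=(P-s["tcp_pos"])@s["tcp_rot"]
# pan surface visible
m=np.isfinite(P[...,2])&(P[...,2]>70)&(P[...,2]<135)&(t[...,2]>28)&(t[...,2]<42)&(abs(t[...,0])<12)
print("pan z",np.median(P[m][:,2]),m.sum())
p=r.capture("scene");P=cloud(p)
m=np.isfinite(P[...,2])&(np.hypot(P[...,0]-555,P[...,1]-217)<41)&(np.hypot(P[...,0]-555,P[...,1]-217)>28)&(abs(P[...,2]-100)<30); print("scene pan",np.median(P[m][:,2]),m.sum())
E
```

```text
[555.59 218.17 159.48] [ 0.01 -0.03  0.04] [ 0.21 -0.01 -2.31]
pan z 106.74606234054971 670
scene pan 106.29634389793955 263
```

View pics/w5.png

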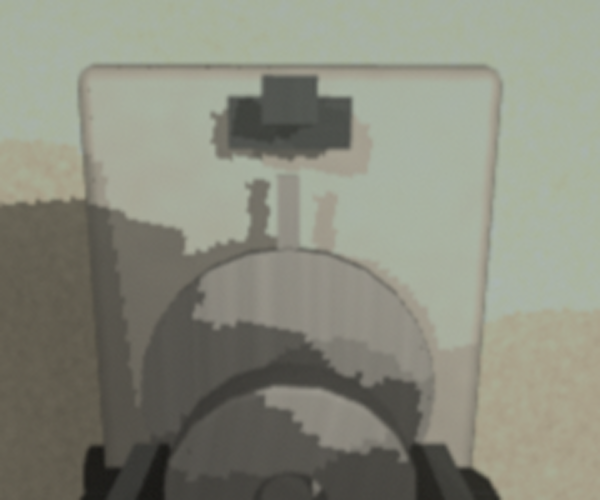

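It is threaded: the spindle shows in the hole at (290,485), the pan is unmoved at 106.7 mm, and the force is just the ring's weight. I'll lower it to the pan and release.

>>> carry_out([
  [[0, 1.0, 0], [0, 0, 0]],
  [[0, 1.0, 0], [0, 0, 0]],
  [[0, 1.0, 0], [0, 0, 0]],
  [[0, 1.0, 0], [0, 0, 0]],
  [[0, 0.7, 0], [0, 0, 0]],
  [[0, 0.4, 0], [0, 0, 0]],
  [[0, 0.4, 0], [0, 0, 0]],
  [[0, 0, 0], [0, 0, 0]],
])

```text
time: 10.6
tcp_pos: [555.4, 218.1, 104.0]
tcp_rot: [[0.979, -0.0, -0.202], [0.202, -0.0, 0.979], [-0.0, -1.0, -0.0]]
wrist_force: [-1.2, -0.1, -0.4]
grip_width: 49.6
```

>>> carry_out([
  [[0, 0, 0], [0, 0, 0]],
  [[0, 0, 0], [0, 0, 0]],
  [[0, 0, 0], [0, 0, 0]],
  [[0, 0, 0], [0, 0, 0]],
], hand=6.6)

```text
time: 11.0
tcp_pos: [555.6, 218.2, 104.5]
tcp_rot: [[0.979, 0.0, -0.202], [0.202, 0.0, 0.979], [0.001, -1.0, 0.0]]
wrist_force: [0.2, 0.1, -0.5]
grip_width: 65.7
```

>>> carry_out([
  [[0, -1.0, 0], [0, 0, 0]],
  [[0, -2.0, 0], [0, 0, 0]],
  [[0, -3.0, 0], [0, 0, 0]],
  [[0, -3.0, 0], [0, 0, 0]],
  [[0, -3.0, 0], [0, 0, 0]],
  [[0, 0, -3.0], [0, 0, 0]],
  [[0, 0, -4.0], [0, 0, 0]],
  [[0, 0, 0], [0, 0, 0]],
])

```text
time: 11.8
tcp_pos: [570.4, 146.1, 225.4]
tcp_rot: [[0.98, 0.001, -0.199], [0.199, -0.001, 0.98], [0.001, -1.0, -0.001]]
wrist_force: [-0.0, 1.0, 0.0]
grip_width: 66.0
```

```bash
cat >> h.py <<'E'
def pan(c=(554.8,217.1)):
    for n in("wrist","scene","top"):
        s=r.state(); p=r.capture(n); P=cloud(p,s); d=np.hypot(P[...,0]-c[0],P[...,1]-c[1])
        ok=np.isfinite(d)&(d<41)
        m=ok&(d>30)&(P[...,2]>60)&(P[...,2]<118); g=ok&(d<25)&(d>9)&(P[...,2]>80)&(P[...,2]<160)
        h=ok&(d<6)
        print(n,s["time"],"pan z",np.median(P[m][:,2]),m.sum(),"ring top",np.median(P[g][:,2]),g.sum(),"spindle",np.percentile(P[h][:,2],80) if h.sum() else None)
E
python3 - <<'E'
from h import *
np.set_printoptions(precision=2,suppress=True)
print(r.state()["tcp_pos"],r.state()["grip_width"],r.state()["wrist_force"])
pan()
E
```

```text
[570.43 146.12 225.4 ] 66.01286560020769 [-0.    0.99  0.05]
wrist 11.8 pan z 99.02695613948622 3287 ring top 115.00949989214878 2569 spindle 160.4796661033597
scene 11.85 pan z 98.52342152121764 197 ring top 114.31615661162732 164 spindle 155.89144722611306
top 11.9 pan z 99.23459947539698 124 ring top 114.76742777246864 63 spindle 616.3991837167656
```

Pan reads 99.0 mm, so about 26 mm reading, settled. Next is the ring at (458,−80).

>>> carry_out([
  [[-1.6, 0, -2.0], [0, 0, 0]],
  [[-2.4, 0, -3.0], [0, 0, 0]],
  [[-2.5, 0, -3.3], [0, 0, 0]],
  [[-2.5, 0, -3.3], [0, 0, 0]],
  [[-2.5, 1.0, -3.3], [0, 0, 0]],
  [[-2.4, 2.0, -3.0], [0, 0, 0]],
  [[-1.6, 2.5, -2.0], [0, 0, 0]],
  [[0, 3.5, 0], [0, 0, 0]],
])

```text
time: 12.75
tcp_pos: [457.7, -78.2, 134.7]
tcp_rot: [[0.98, 0.003, -0.2], [0.2, -0.001, 0.98], [0.002, -1.0, -0.002]]
wrist_force: [-0.0, 0.5, -0.6]
grip_width: 65.8
```

>>> carry_out([
  [[0, 3.5, 0], [0, 0, 0]],
  [[0, 3.0, 0], [0, 0, 0]],
  [[0, 1.0, 0], [0, 0, 0]],
  [[0, 0, 0], [0, 0, 0]],
  [[0, 0, 0], [0, 0, 0]],
  [[0, 0, 0], [0, 0, 0]],
])

```text
time: 13.35
tcp_pos: [458.8, -76.6, 60.6]
tcp_rot: [[0.979, 0.002, -0.202], [0.202, -0.001, 0.979], [0.002, -1.0, -0.001]]
wrist_force: [0.1, -0.2, 0.5]
grip_width: 66.1
```

```bash
python3 - <<'E'
from h import *
np.set_printoptions(precision=2,suppress=True)
for i in range(2):
    s=r.state(); p=r.capture("wrist"); print(s["tcp_pos"],s["time"])
    P=cloud(p,s)
    c,R,n,z,col=ring(P,p["color"],(458,-80),32,9,19); print(c,R,n,z,col); print(go((c[0],c[1],2)))
d=np.hypot(P[...,0]-c[0],P[...,1]-c[1]); m=(d<80)&(d>30)&(P[...,2]>8)
X=((P-[c[0],c[1],0])@s["tcp_rot"])[m]; print("neighbours",len(X), X[::max(1,len(X)//12)], p["color"][m].mean(0))
E
```

```text
[458.78 -76.64  60.58] 13.35
[453.59 -79.73] 26.07555389404297 3918 15.70608634148719 [82.6  80.72 73.89]
[-0.57  5.85 -0.19]
[458.7  -76.67  60.52] 13.4
[453.68 -79.73] 25.84504508972168 3933 15.738012219000517 [82.86 80.98 74.12]
[-0.55  5.84 -0.19]
neighbours 33887 [[ -61.98  -11.84   50.43]
 [  47.15 -110.51   15.15]
 [  69.41 -118.86   13.54]
 [ -51.46 -126.2    14.08]
 [ -43.63 -121.2     5.98]
 [  27.37 -140.42   18.58]
 [ -57.43 -137.96   13.21]
 [  70.34 -141.45   13.57]
 [ -58.76 -125.5    -6.17]
 [ -49.51 -146.4    12.05]
 [  64.41 -150.88   14.28]
 [ -49.92 -152.     12.68]
 [  70.88 -154.6    13.52]] [30.97 30.89 27.21]
```

>>> carry_out([
  [[-0.5, 1.5, -0.2], [0, 0, 0]],
  [[0, 2.0, 0], [0, 0, 0]],
  [[0, 1.5, 0], [0, 0, 0]],
  [[0, 0.8, 0], [0, 0, 0]],
  [[0, 0, 0], [0, 0, 0]],
])

```text
time: 13.95
tcp_pos: [453.3, -79.5, 1.0]
tcp_rot: [[0.979, -0.001, -0.202], [0.202, 0.0, 0.979], [-0.001, -1.0, 0.0]]
wrist_force: [0.4, 0.8, 0.1]
grip_width: 66.1
```

>>> carry_out([
  [[0, 0, 0], [0, 0, 0]],
  [[0, 0, 0], [0, 0, 0]],
  [[0, 0, 0], [0, 0, 0]],
  [[0, 0, 0], [0, 0, 0]],
  [[0, 0, 0], [0, 0, 0]],
], hand=4.4)

```text
time: 14.45
tcp_pos: [453.8, -79.7, 2.3]
tcp_rot: [[0.979, 0.001, -0.202], [0.202, -0.0, 0.979], [0.001, -1.0, -0.001]]
wrist_force: [-1.8, 0.7, 7.2]
grip_width: 51.0
```

>>> carry_out([
  [[0, -1.0, 0], [0, 0, 0]],
  [[0, -2.0, 0], [0, 0, 0]],
  [[0, -4.0, 0], [0, 0, 0]],
  [[0, -4.0, 0], [0, 0, 0]],
  [[0, -4.0, 0], [0, 0, 0]],
  [[1.6, -4.0, 2.0], [0, 0, 0]],
  [[2.5, 0, 3.3], [0, 0, 0]],
  [[2.5, 0, 3.3], [0, 0, 0]],
])

```text
time: 15.25
tcp_pos: [501.5, 18.9, 194.1]
tcp_rot: [[0.98, 0.004, -0.2], [0.2, -0.0, 0.98], [0.004, -1.0, -0.001]]
wrist_force: [0.0, -0.1, -2.8]
grip_width: 50.4
```

>>> carry_out([
  [[2.5, 0, 3.3], [0, 0, 0]],
  [[2.5, 0, 3.3], [0, 0, 0]],
  [[2.5, 0, 3.3], [0, 0, 0]],
  [[1.7, 0, 1.7], [0, 0, 0]],
  [[0, 0, 0], [0, 0, 0]],
  [[0, 0, 0], [0, 0, 0]],
  [[0, 0, 0], [0, 0, 0]],
  [[0, 0, 0], [0, 0, 0]],
])

```text
time: 16.05
tcp_pos: [567.0, 149.3, 191.7]
tcp_rot: [[0.98, -0.0, -0.201], [0.201, -0.0, 0.98], [-0.0, -1.0, -0.0]]
wrist_force: [-0.5, 0.5, -1.7]
grip_width: 50.2
```

```bash
python3 - <<'E'
from h import *
np.set_printoptions(precision=2,suppress=True)
s,p=rel(zs=(146,172)); s,p=rel(zs=(146,172)); print(s["wrist_force"])
E
```

```text
t 16.05 tcp [566.97 149.31 191.7 ] ring ((-0.1655481606721878, -0.3541324734687805), 26.303831100463867) [-14.4  -13.17]
spindle n 281 281 med [ 1.67 31.72 68.71] ((1.5692312717437744, 68.82072448730469), 5.398931503295898) ztop 159.96835312326755
pan n 9252 ((1.231248378753662, 74.3067626953125), 47.41732406616211) 99.66917247946593
t 16.1 tcp [567.06 149.4  191.61] ring ((-0.45607244968414307, -0.10774097591638565), 26.159334182739258) [-14.39 -13.15]
spindle n 283 282 med [ 1.66 31.69 68.71] ((1.5925028324127197, 68.80470275878906), 5.418954849243164) ztop 159.9177260720973
pan n 9258 ((1.8517353534698486, 74.4456558227539), 47.474464416503906) 99.67312447188553
[ 0.83 -0.27 -3.  ]
```

>>> carry_out([
  [[0.1, 0, 2.0], [0, 0, 0]],
  [[0.1, 0, 3.0], [0, 0, 0]],
  [[0, 0, 1.5], [0, 0, 0]],
  [[0, 0, 0.4], [0, 0, 0]],
  [[0, 0, 0], [0, 0, 0]],
  [[0, 0, 0], [0, 0, 0]],
  [[0, 0.8, 0], [0, 0, 0]],
  [[0, 1.0, 0], [0, 0, 0]],
])

```text
time: 16.95
tcp_pos: [555.8, 217.5, 172.8]
tcp_rot: [[0.98, 0.001, -0.201], [0.201, 0.0, 0.98], [0.001, -1.0, -0.0]]
wrist_force: [0.2, -0.1, -2.4]
grip_width: 50.5
```

>>> carry_out([
  [[0, 0.7, 0], [0, 0, 0]],
  [[0, 0.3, 0], [0, 0, 0]],
  [[0, 0.3, 0], [0, 0, 0]],
  [[0, 0.4, 0], [0, 0, 0]],
  [[0, 0.4, 0], [0, 0, 0]],
  [[0, 0.4, 0], [0, 0, 0]],
  [[0, 0, 0], [0, 0, 0]],
  [[0, 0, 0], [0, 0, 0]],
])

```text
time: 17.75
tcp_pos: [555.5, 218.2, 148.3]
tcp_rot: [[0.979, -0.0, -0.202], [0.202, 0.0, 0.979], [-0.0, -1.0, 0.0]]
wrist_force: [-0.3, 0.1, -2.4]
grip_width: 50.4
```

```bash
cat >> h.py <<'E'
def chk():
    F=[]
    for i in range(4):
        s=r.state(); p=r.capture("wrist"); F.append(s["wrist_force"])
    P=cloud(p,s); t=(P-s["tcp_pos"])@s["tcp_rot"]
    m=np.isfinite(P[...,2])&(P[...,2]>60)&(P[...,2]<135)&(t[...,2]>28)&(t[...,2]<40)&(abs(t[...,0])<12)
    print(s["tcp_pos"],np.mean(F,0),"pan z",np.median(P[m][:,2]),m.sum())
    g=np.isfinite(P[...,2])&(abs(t[...,0])<8)&(abs(t[...,2])<10); y=t[g][:,1]
    print("hole region tool-y hist",np.percentile(y,[0,5,25,50,75,95,100]))
    p=r.capture("scene");P=cloud(p);d=np.hypot(P[...,0]-554.8,P[...,1]-217.1)
    m=np.isfinite(d)&(d<41)&(d>28)&(abs(P[...,2]-93)<26); print("scene pan",np.median(P[m][:,2]),m.sum())
E
python3 - <<'E'
from h import *
np.set_printoptions(precision=2,suppress=True)
chk()
E
```

```text
[555.58 218.18 148.48] [-0.3  -0.16 -2.39] pan z 98.97018976825099 642
hole region tool-y hist [-92.73 -87.71 -73.06 -12.92 -11.39  -7.94   0.38]
scene pan 98.72862946440932 233
```

Threaded, with the pan unmoved at 99.0 mm. I'll lower and release.

>>> carry_out([
  [[0, 0.8, 0], [0, 0, 0]],
  [[0, 0.8, 0], [0, 0, 0]],
  [[0, 0.8, 0], [0, 0, 0]],
  [[0, 0.5, 0], [0, 0, 0]],
  [[0, 0.4, 0], [0, 0, 0]],
  [[0, 0.4, 0], [0, 0, 0]],
  [[0, 0, 0], [0, 0, 0]],
])

```text
time: 18.7
tcp_pos: [555.3, 218.1, 110.8]
tcp_rot: [[0.979, -0.0, -0.202], [0.202, -0.0, 0.979], [-0.0, -1.0, -0.0]]
wrist_force: [-2.0, -0.6, 0.4]
grip_width: 50.0
```

>>> carry_out([
  [[0, 0, 0], [0, 0, 0]],
  [[0, 0, 0], [0, 0, 0]],
  [[0, 0, 0], [0, 0, 0]],
  [[0, 0, 0], [0, 0, 0]],
], hand=6.6)

```text
time: 19.1
tcp_pos: [555.6, 218.2, 111.5]
tcp_rot: [[0.979, 0.0, -0.202], [0.202, 0.0, 0.979], [0.0, -1.0, 0.0]]
wrist_force: [0.2, -1.2, -0.1]
grip_width: 65.9
```

>>> carry_out([
  [[0, -1.0, 0], [0, 0, 0]],
  [[0, -2.0, 0], [0, 0, 0]],
  [[0, -3.0, 0], [0, 0, 0]],
  [[0, -3.0, 0], [0, 0, 0]],
  [[0, -2.0, 0], [0, 0, 0]],
  [[0, 0, -3.0], [0, 0, 0]],
  [[0, 0, -4.0], [0, 0, 0]],
  [[0, 0, 0], [0, 0, 0]],
])

```text
time: 19.9
tcp_pos: [570.4, 146.1, 222.3]
tcp_rot: [[0.98, 0.001, -0.199], [0.199, -0.001, 0.98], [0.001, -1.0, -0.001]]
wrist_force: [-0.4, 0.3, -0.5]
grip_width: 66.1
```

>>> carry_out([
  [[0, 0, 0], [0, 0, 0]],
  [[0, 0, 0], [0, 0, 0]],
  [[0, 0, 0], [0, 0, 0]],
  [[0, 0, 0], [0, 0, 0]],
])

```text
time: 20.3
tcp_pos: [569.4, 150.3, 221.3]
tcp_rot: [[0.979, -0.0, -0.203], [0.203, 0.0, 0.979], [-0.0, -1.0, 0.0]]
wrist_force: [0.1, 0.0, 0.4]
grip_width: 65.7
```

```bash
python3 - <<'E'
from h import *
np.set_printoptions(precision=2,suppress=True)
print(r.state()["tcp_pos"],r.state()["wrist_force"])
pan();pan()
p=r.capture("scene"); save(p,"s2.png",(300,90,420,220),4.5)
P=cloud(p); m=np.isfinite(P[...,2])&(np.hypot(P[...,0]-540,P[...,1]-291)<25)&(P[...,2]>60)
E
```

```text
[569.39 150.3  221.33] [0.14 0.04 0.37]
wrist 20.3 pan z 91.33396673211021 3156 ring top 123.33332800439162 2795 spindle 152.82870979475777
scene 20.35 pan z 90.64814315003116 187 ring top 122.26125892418668 200 spindle 151.6115139797673
top 20.4 pan z 91.2214648735744 121 ring top 123.64087530604536 58 spindle 612.371968584028
wrist 20.45 pan z 91.35948679780208 3155 ring top 123.2965282441781 2801 spindle 152.72374038058496
scene 20.5 pan z 90.68879279872908 181 ring top 122.08421944777217 199 spindle 151.92446092448426
top 20.55 pan z 91.3851353361863 121 ring top 122.5453010905303 62 spindle 612.312552697152
```

View pics/s2.png

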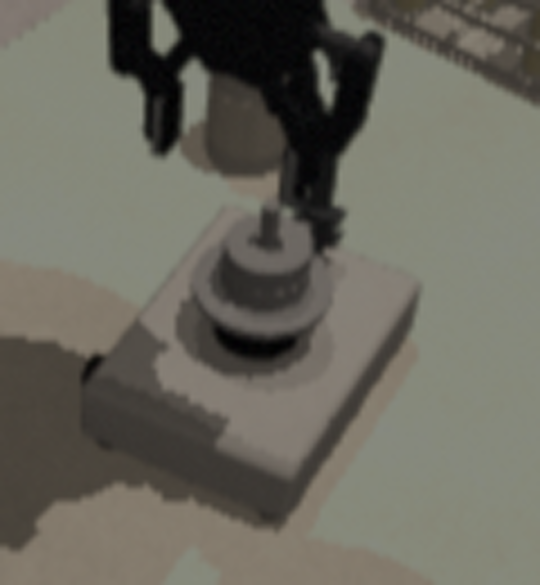

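Two rings are stacked on the pan. It reads 91.3 mm, about 33.7 mm reading, just short of the 34.5 to 45.5 window. A third ring should give about 41.5. I'll take the ring at (447,−233).

>>> carry_out([
  [[-1.5, 0, -2.5], [0, 0, 0]],
  [[-2.0, 0, -3.5], [0, 0, 0]],
  [[-2.0, 0, -3.5], [0, 0, 0]],
  [[-2.0, 0, -3.5], [0, 0, 0]],
  [[-2.0, 0, -3.5], [0, 0, 0]],
  [[-2.0, 0, -3.5], [0, 0, 0]],
  [[-2.0, 0, -3.5], [0, 0, 0]],
  [[-2.0, 0, -3.5], [0, 0, 0]],
])

```text
time: 21.45
tcp_pos: [471.5, -147.6, 221.4]
tcp_rot: [[0.979, 0.0, -0.202], [0.202, -0.0, 0.979], [0.0, -1.0, -0.0]]
wrist_force: [0.0, 0.4, -0.5]
grip_width: 66.0
```

>>> carry_out([
  [[-2.0, 1.0, -3.5], [0, 0, 0]],
  [[-1.5, 3.0, -3.0], [0, 0, 0]],
  [[-0.8, 4.0, -1.5], [0, 0, 0]],
  [[0, 4.0, 0], [0, 0, 0]],
  [[0, 3.0, 0], [0, 0, 0]],
  [[0, 1.0, 0], [0, 0, 0]],
  [[0, 0, 0], [0, 0, 0]],
  [[0, 0, 0], [0, 0, 0]],
])

```text
time: 22.25
tcp_pos: [446.9, -233.4, 62.4]
tcp_rot: [[0.979, 0.001, -0.202], [0.202, -0.001, 0.979], [0.001, -1.0, -0.001]]
wrist_force: [0.6, -0.3, -0.5]
grip_width: 66.0
```

```bash
python3 - <<'E'
from h import *
np.set_printoptions(precision=2,suppress=True)
for i in range(2):
    s=r.state(); p=r.capture("wrist"); print(s["tcp_pos"],s["time"])
    P=cloud(p,s)
    c,R,n,z,col=ring(P,p["color"],(447,-233),36,9,19); print(c,R,n,z,col); print(go((c[0],c[1],2)))
t=(P-[c[0],c[1],0])@s["tcp_rot"]; m=np.isfinite(t[...,0])&(P[...,2]>8)&(P[...,2]<45)&(abs(t[...,2])<25)&(abs(t[...,0])<65)&(abs(t[...,0])>28); print("near fingers",m.sum())
E
```

```text
[ 446.92 -233.45   62.38] 22.25
[ 445.8 -232.9] 25.858304977416992 3896 15.700205688892233 [89.58 87.5  80.2 ]
[-0.12  6.07  0.1 ]
[ 447.08 -233.55   62.69] 22.3
[ 445.87 -233.19] 26.064144134521484 3888 15.735338436745053 [89.66 87.53 80.25]
[-0.12  6.07  0.07]
near fingers 0
```

>>> carry_out([
  [[-0.1, 1.5, 0.1], [0, 0, 0]],
  [[0, 2.0, 0], [0, 0, 0]],
  [[0, 1.5, 0], [0, 0, 0]],
  [[0, 1.0, 0], [0, 0, 0]],
  [[0, 0, 0], [0, 0, 0]],
])

```text
time: 22.85
tcp_pos: [445.1, -232.3, 1.1]
tcp_rot: [[0.979, -0.0, -0.202], [0.202, 0.0, 0.979], [-0.0, -1.0, 0.0]]
wrist_force: [0.0, -0.2, 0.0]
grip_width: 66.4
```

>>> carry_out([
  [[0, 0, 0], [0, 0, 0]],
  [[0, 0, 0], [0, 0, 0]],
  [[0, 0, 0], [0, 0, 0]],
  [[0, 0, 0], [0, 0, 0]],
  [[0, 0, 0], [0, 0, 0]],
], hand=4.4)

```text
time: 23.35
tcp_pos: [445.5, -232.6, 2.5]
tcp_rot: [[0.979, 0.001, -0.202], [0.202, -0.001, 0.979], [0.001, -1.0, -0.001]]
wrist_force: [-0.1, 0.6, 6.1]
grip_width: 49.8
```

>>> carry_out([
  [[0, -1.0, 0], [0, 0, 0]],
  [[0, -2.0, 0], [0, 0, 0]],
  [[0, -4.0, 0], [0, 0, 0]],
  [[0, -4.0, 0], [0, 0, 0]],
  [[0, -4.0, 0], [0, 0, 0]],
  [[1.5, -4.0, 2.5], [0, 0, 0]],
  [[2.0, 0, 3.5], [0, 0, 0]],
  [[2.0, 0, 3.5], [0, 0, 0]],
])

```text
time: 24.15
tcp_pos: [480.4, -127.5, 193.9]
tcp_rot: [[0.98, 0.004, -0.2], [0.2, -0.001, 0.98], [0.003, -1.0, -0.002]]
wrist_force: [1.2, 0.2, -2.6]
grip_width: 49.7
```

>>> carry_out([
  [[2.0, 0, 3.5], [0, 0, 0]],
  [[2.0, 0, 3.5], [0, 0, 0]],
  [[2.0, 0, 3.5], [0, 0, 0]],
  [[2.0, 0, 3.5], [0, 0, 0]],
  [[2.0, 0, 3.5], [0, 0, 0]],
  [[2.0, 0, 3.5], [0, 0, 0]],
  [[1.7, 0, 3.0], [0, 0, 0]],
  [[0.7, 0, 1.0], [0, 0, 0]],
])

```text
time: 24.95
tcp_pos: [570.7, 148.6, 192.5]
tcp_rot: [[0.979, 0.001, -0.204], [0.204, 0.001, 0.979], [0.001, -1.0, 0.0]]
wrist_force: [-0.3, -1.1, -2.6]
grip_width: 50.3
```

>>> carry_out([
  [[0, 0, 0], [0, 0, 0]],
  [[0, 0, 0], [0, 0, 0]],
  [[0, 0, 0], [0, 0, 0]],
  [[0, 0, 0], [0, 0, 0]],
])

```text
time: 25.35
tcp_pos: [570.1, 144.6, 191.5]
tcp_rot: [[0.98, -0.0, -0.2], [0.2, -0.0, 0.98], [-0.0, -1.0, -0.0]]
wrist_force: [-0.2, 0.9, -2.4]
grip_width: 50.1
```

```bash
python3 - <<'E'
from h import *
np.set_printoptions(precision=2,suppress=True)
s,p=rel(zs=(140,172)); s,p=rel(zs=(140,172)); print(s["wrist_force"])
E
```

```text
t 25.35 tcp [570.12 144.57 191.51] ring ((-0.4352971911430359, -0.4443246126174927), 26.008750915527344) [-14.35 -13.06]
spindle n 266 265 med [-0.64 39.28 74.34] ((-0.6056456565856934, 74.06938171386719), 5.425091743469238) ztop 152.22745315050733
pan n 4873 ((-0.5308330059051514, 77.13744354248047), 44.840702056884766) 91.34843959529272
t 25.4 tcp [570.22 144.71 191.49] ring ((-0.31823110580444336, -0.41403284668922424), 26.11536979675293) [-14.32 -13.05]
spindle n 268 265 med [-0.64 39.24 73.8 ] ((-0.6392472386360168, 74.04571533203125), 5.433135509490967) ztop 152.24059316699538
pan n 4876 ((-1.3150171041488647, 77.07998657226562), 44.93540573120117) 91.38348873071865
[-1.09  0.47 -1.94]
```

>>> carry_out([
  [[0, 0, 2.0], [0, 0, 0]],
  [[0, 0, 3.0], [0, 0, 0]],
  [[-0.02, 0, 2.0], [0, 0, 0]],
  [[0, 0, 0.45], [0, 0, 0]],
  [[0, 0.5, 0], [0, 0, 0]],
  [[0, 0.7, 0], [0, 0, 0]],
  [[0, 0.8, 0], [0, 0, 0]],
  [[0, 0.6, 0], [0, 0, 0]],
])

```text
time: 26.25
tcp_pos: [555.0, 217.7, 164.1]
tcp_rot: [[0.98, -0.001, -0.201], [0.201, -0.0, 0.98], [-0.001, -1.0, -0.0]]
wrist_force: [-0.1, -0.3, -2.9]
grip_width: 49.6
```

>>> carry_out([
  [[0, 0.5, 0], [0, 0, 0]],
  [[0, 0.3, 0], [0, 0, 0]],
  [[0, 0.3, 0], [0, 0, 0]],
  [[0, 0.4, 0], [0, 0, 0]],
  [[0, 0.5, 0], [0, 0, 0]],
  [[0, 0.5, 0], [0, 0, 0]],
  [[0, 0, 0], [0, 0, 0]],
  [[0, 0, 0], [0, 0, 0]],
])

```text
time: 27.05
tcp_pos: [555.1, 218.6, 140.2]
tcp_rot: [[0.979, -0.0, -0.202], [0.202, -0.0, 0.979], [-0.0, -1.0, -0.0]]
wrist_force: [0.6, -0.6, -2.1]
grip_width: 49.6
```

```bash
python3 - <<'E'
from h import *
np.set_printoptions(precision=2,suppress=True)
chk()
E
```

```text
[555.31 218.65 140.5 ] [-0.25 -0.5  -2.44] pan z 91.30616507642725 646
hole region tool-y hist [-92.7  -87.42 -73.4  -12.84 -11.66  -7.75   1.26]
scene pan 91.28448384756211 228
```

Threaded, with the pan unmoved. I'll lower, release and retreat.

>>> carry_out([
  [[0, 0.6, 0], [0, 0, 0]],
  [[0, 0.5, 0], [0, 0, 0]],
  [[0, 0.4, 0], [0, 0, 0]],
  [[0, 0.3, 0], [0, 0, 0]],
  [[0, 0.2, 0], [0, 0, 0]],
  [[0, 0, 0], [0, 0, 0]],
  [[0, 0, 0], [0, 0, 0]],
])

```text
time: 28.0
tcp_pos: [555.1, 218.6, 120.3]
tcp_rot: [[0.979, -0.0, -0.202], [0.202, -0.0, 0.979], [-0.0, -1.0, -0.0]]
wrist_force: [-0.5, 0.1, -0.9]
grip_width: 49.9
```

>>> carry_out([
  [[0, 0, 0], [0, 0, 0]],
  [[0, 0, 0], [0, 0, 0]],
  [[0, 0, 0], [0, 0, 0]],
  [[0, 0, 0], [0, 0, 0]],
], hand=6.6)

```text
time: 28.4
tcp_pos: [555.2, 218.6, 120.4]
tcp_rot: [[0.979, 0.0, -0.202], [0.202, 0.0, 0.979], [0.0, -1.0, 0.0]]
wrist_force: [-0.7, -0.3, -0.3]
grip_width: 66.1
```

>>> carry_out([
  [[0, -1.0, 0], [0, 0, 0]],
  [[0, -2.0, 0], [0, 0, 0]],
  [[0, -3.0, 0], [0, 0, 0]],
  [[0, -3.0, 0], [0, 0, 0]],
  [[0, -2.0, 0], [0, 0, 0]],
  [[0, 0, -3.0], [0, 0, 0]],
  [[0, 0, -4.0], [0, 0, 0]],
  [[0, 0, 0], [0, 0, 0]],
])

```text
time: 29.2
tcp_pos: [570.1, 146.6, 231.3]
tcp_rot: [[0.98, 0.001, -0.199], [0.199, -0.001, 0.98], [0.001, -1.0, -0.001]]
wrist_force: [0.3, 1.2, -0.6]
grip_width: 66.0
```

>>> carry_out([
  [[0, 0, 0], [0, 0, 0]],
  [[0, 0, 0], [0, 0, 0]],
  [[0, 0, 0], [0, 0, 0]],
  [[0, 0, 0], [0, 0, 0]],
  [[0, 0, 0], [0, 0, 0]],
  [[0, 0, 0], [0, 0, 0]],
])

```text
time: 29.8
tcp_pos: [569.2, 150.3, 230.3]
tcp_rot: [[0.979, -0.0, -0.202], [0.202, -0.0, 0.979], [-0.0, -1.0, -0.0]]
wrist_force: [0.3, -0.1, -0.7]
grip_width: 66.0
```

```bash
python3 - <<'E'
from h import *
np.set_printoptions(precision=2,suppress=True)
print(r.state()["tcp_pos"],r.state()["wrist_force"])
pan();pan()
p=r.capture("scene"); save(p,"s3.png",s=1.25)
P=cloud(p); print(ring(P,p["color"],(509,-348),34)[:4])
E
```

```text
[569.22 150.31 230.27] [ 0.33 -0.15 -0.7 ]
wrist 29.8 pan z 83.05582855049077 2664 ring top 131.04730905776802 2758 spindle 144.54688307862673
scene 29.85 pan z 82.58879433172132 182 ring top 129.61229186907678 239 spindle 143.17822807898614
top 29.9 pan z 83.29622145524422 110 ring top 130.4431686657365 67 spindle 621.9577099116611
wrist 29.95 pan z 83.0095534185401 2671 ring top 130.9803688091689 2776 spindle 144.44831683257473
scene 30.0 pan z 82.55937067643856 181 ring top 129.7179016365426 230 spindle 143.9630844926066
top 30.05 pan z 83.22754504539307 109 ring top 130.6209278580818 66 spindle 621.6307673256216
(array([ 508.25, -349.25]), 26.88890838623047, 404, np.float64(15.31189833232986))
```

View pics/s3.png

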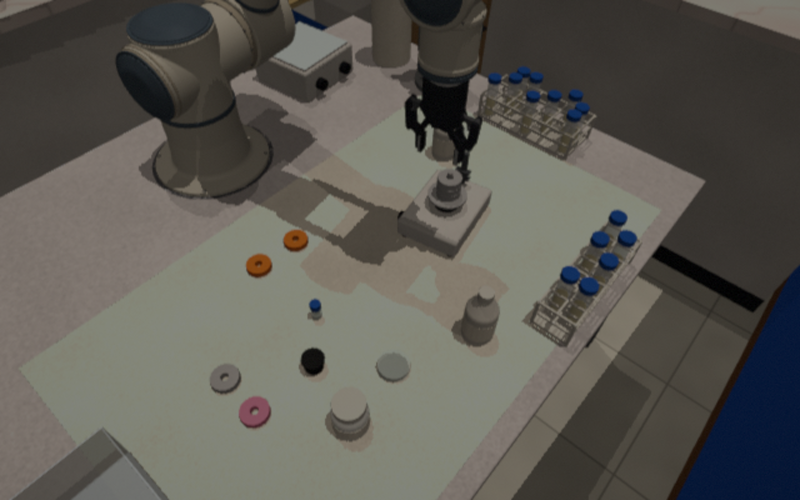

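Reading is 125 − 83 = 42 mm, inside the window and steady. In the picture the three rings are on the spindle at (447,183), the spare ring lies flat at (225,378), and the bystanders are where they were. I'll hand in.

```bash
python3 -c "
from station import r
print(r.job_done())"
```

```text
the job is handed in; nothing more can be done
None
```

I threaded three steel rings one at a time over the spindle, released each one and let the pan settle, then handed the job in at about 30 s.

- **Pan reading:** the wrist camera gave about 18 mm empty, then 26, 33.7 and finally 42 mm, which is between the lugs (34.5 to 45.5). The last readings were steady, and the three cameras put the pan at 82.6 to 83.3 mm above the bench. I judged this from the pan's height and did not get a close view of the pointer between the lugs.
- **Threading:** each ring went over the spindle with no push on the pan, which was at the same height before and after threading. The lowest pan reading I saw was about 42 mm, well short of the 58 mm bottom stop.
- **Other things:** the spare steel ring lies flat where it was. In the last picture the orange and pink look-alikes and the bystanders looked unmoved. The gripper was open and clear of everything.

No check failed. The cameras disagreed with each other by up to about 5 mm on where some rings lay, so I used the wrist camera for both ring and spindle.

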